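# Clear the jar and flip the tea box lid open

### The job

First push the jar that stands close to the hinge side of the larger wooden box, the tea box, along the worktop until it is wholly out of the way of that box's lid. Then flip the lid up from under its front lip, over the top and all the way back, so that it lies open against its stop by its own weight. Use only the fingertips or the outside of the fingers, gently: do not grip, lift or topple the jar, keep the tea box closed until the jar is clear, and leave the smaller box shut and the other things where they are.

Things in the scene. Friction and masses are not known exactly. Their poses are not given: they have to be found in the camera images.
- tea_box: The larger of the two wooden boxes with hinged lids: 120 mm deep (its x axis), 140 mm wide (its y axis), 78 mm high with the lid shut; rim 70 mm above the worktop. Heavy on rubber feet, it does not move. Origin at the centre of its underside; x points from its front (the lip) to its back (the hinge); z is up. Its front faces roughly to the robot's right; place and yaw vary.
- tea_lid (a joint): Angle of the tea box's lid: 0 rad shut, growing as it swings up and back; over centre at about 1.57, on its stop at 2.45 (about 50 degrees beyond upright). Plain hinge, no spring, almost no friction: below 1.5 rad the lid falls shut, beyond 1.65 it falls open. The lid weighs 0.12 to 0.25 kg: about 1 N upward at the lip lifts it.
- tea_lid_hinge (a point): Middle of the tea box's hinge line, at the back rim of the box: 60 mm behind the box's centre, 70 mm above the worktop, in the plane of the lid's underside. The hinge line runs along the box's y axis.
- tea_lid_lip (a point): Middle of the front lower edge of the tea box's lid, 148 mm from the hinge; it moves with the lid. The lid is a flat board 140 mm wide, 8 mm thick, without a knob; shut, it overhangs the box's front wall by 28 mm over its full width, and the underside of this lip is 70 mm above the worktop with free space under it.
- jar: Blue ceramic jar with a flat cork lid, 72 mm in diameter, 84 mm high, 0.3 to 0.55 kg, loose just behind the tea box's hinge (gap 12 to 20 mm), blocking its lid. Origin at the centre of its underside. Pushed 40 mm or less above the worktop, it slides without tipping. Clear of the lid: centre over 107 mm from the box's centre along the box's y, or over 165 mm behind it. Free worktop on both sides.
- recipe_lid (a joint): Angle of the lid of the smaller wooden box, 0 shut; it stays shut.
- recipe_box: The smaller wooden box: 90 mm deep (x), 100 mm wide (y), 78 mm high, its lid overhanging the front by 18 mm. Fixed. Origin at the centre of its underside, x axis from its front to its back. The two boxes swap sides.
- spice: Small glass spice jar with a steel cap, 40 mm in diameter, 85 mm high, standing close beside the smaller box; its origin is at the centre of its underside
- mug: Brown mug, 76 mm wide, 90 mm high; its origin is at the centre of its underside
- mill: Dark wooden pepper mill, 56 mm wide, 158 mm high; its origin is at the centre of its underside
- bowl: White bowl, 120 mm wide, 50 mm high; its origin is at the centre of its underside
- sugar_pot: Blue ceramic pot, 68 mm wide, 125 mm high, out at one side; its origin is at the centre of its underside
Mind the look-alikes: they are no part of the job. Leave any purple or turquoise look-alike of the jar alone.

How it is judged:
By the outcome, as a careful person would: the job done as asked, in the order asked, and still so for the second after the job is handed in, with the robot touching nothing.
It also fails if it takes over 59 s, if anything falls off the work surface, if the arm or the gripper's body presses on something with over 40 N, if the wrist force passes 120 N, or if a joint passes its speed limit or range.

### The arm

A 6-joint arm with a two-finger parallel gripper is mounted at the origin on the work surface. World frame = base frame: x ahead of the robot, y to its left, z up, the work surface at z = 0. Lengths are in m, angles in rad, forces in N, time in s.
With the tool pointing down it reaches from about 0.35 to 0.975 m from the base axis. Payload 4.9 kg.
Tool frame: the origin (TCP) lies between the finger pads; the fingertips stand 14 mm ahead of it and the grasp point (between the pads) lies 5 mm behind it (manip.tcp_to_tips is the distance from the TCP to the fingertips, in m); z points along the fingers, y is the line along which they close (so a half turn about z gives the same grasp; the last joint's range is limited). The gripper opens to 85 mm and grips with 20 to 120 N. Pads are 22 mm wide; open, the fingers measure 114 mm over their backs; the gripper's body (76 mm by 85 mm) begins 54 mm behind the grasp point. The pads swing forward as they close: fully open they stand 13 mm farther back than shut.
Start: joints at [-1.289, 0.053, 1.613, -0, 1.476, -0.119], TCP at [0.244, -0.575, 0.245] pointing down, gripper open.
Joint ranges: [-3.01, 3.01], [-1.01, 2.22], [0.06, 2.58], [-1.02, 4.17], [0.09, 2.62], [-3.14, 3.14]. Speed limits (rad/s): [2.57, 2.57, 3.14, 3.14, 3.14, 3.14].

### API

Orientations are given as a unit quaternion [w, x, y, z].
In Python, from plant import manip gives the robot as it stands.
- The arm moves only by the tool servo_tool, never from a script. Its argument "moves" is a list that holds one entry, the list of rows, each a list of 7 numbers: the shift along the tool's x, y, z in mm, then the turn, a rotation vector about the tool's x, y, z in degrees, then the finger opening in mm, from 0 to 85.4. In form: [[[x, y, z, ax, ay, az, fingers], ...]]. A call has 1 to 12 rows; each row shifts and turns the commanded pose from where the row before left it, along the tool's axes as they then stand; what a row does not reach is not made up. A row lasts 1/8 s, in which the tool goes at most 62.5 mm and 10.7 degrees, less where a joint would pass 70% of its speed; a pose out of reach is approached as far as the arm can. A call with a gripper value outside its range is refused whole. The fingers move at their own pace and stop on an object; the grip force is fixed at half the most. Time passes only in rows, so rows that do not move let the fingers close. It gives the time, the measured TCP pose, the force, the opening and the grip force at its end, in the units of the state.
- manip.state(): the state, without advancing time (a new reading comes with each control period).
- manip.grab_frame(name): name is "side" or "top" or "wrist"; returns a dict with "image" (480x640x3 uint8, blue, green, red), "mtx" (3x3 intrinsics, pixels), "eye" and "rotation" of the camera in the world. Camera axes: x right, y down, z forward; pixel columns grow to the right and rows downward; lengths in m; the calibration is good to about 2 mm. A picture is of the moment at which its call begins. There is no depth.
- manip.job_done(): hands the job in; it is judged then, once.
The state is a dict: "time": time; "joint_pos": joint angles; "joint_vel": joint speeds; "joint_efforts": joint torques, N m; "tool_pos": TCP position; "tool_rot": TCP orientation; "contact_force": force on the tool from outside, world axes, zero at the start; "ft_torque": the same for the moment, N m; "gripper_width": opening from 0.0 (shut) to 1.0 (fully open); "grasp_force": force on a finger pad.
Only numpy, scipy, OpenCV 4.12 (cv2) and the standard library are available. Lean on these libraries where they do the work, as an engineer would, in place of code of your own. Each camera call takes 0.05 s, during which the arm holds its last target. There are 200 camera calls.

## Working session

There is one attempt and no reset: what is moved stays moved. The work goes in short steps, Python scripts to look and compute and a tool call to move; the robot and the scene stay as the last step left them, time stands still between calls to the robot, and variables do not carry over. Pictures are saved under pics/ and viewed, at most 10 in all, crops included, and the job is handed in when it is done.

Besides the shell and the picture viewer there is one more tool, called after "Call:" as name([rows], argument=value, ...), one row to a line, values as JSON. servo_tool: Moves the arm, as the interface text tells. Its arguments: {"type":"object","properties":{"moves":{"type":"array"}},"required":["moves"]}

```bash
mkdir -p pics; ls; cat > h.py <<'E'
import numpy as np, cv2
from plant import manip
def ray(f,u,v,z):
    d=f["rotation"]@np.linalg.inv(f["mtx"])@np.array([u,v,1.]); e=np.array(f["eye"])
    return e+d*(z-e[2])/d[2]
def proj(f,p):
    c=np.array(f["rotation"]).T@(np.array(p)-f["eye"]); q=f["mtx"]@c; return q[:2]/q[2]
E
python3 - <<'E'
from h import *
for n in ["top","side"]:
    f=manip.grab_frame(n); cv2.imwrite(f"pics/{n}0.png",f["image"]); print(n,f["eye"],f["rotation"],f["mtx"])
print(manip.state()["tool_rot"],manip.state()["time"])
E
```

```text
pics
top [ 0.39063344 -0.01263846  1.50904988] [ 0.025235   -0.70438461  0.70883149 -0.02763053] [[620.4788662    0.         321.66426524]
 [  0.         620.4788662  242.20969057]
 [  0.           0.           1.        ]]
side [0.24937879 0.95616935 0.92048636] [ 0.05523067 -0.09756674  0.90081302 -0.41948325] [[535.04455161   0.         327.32241322]
 [  0.         535.04455161 239.77536678]
 [  0.           0.           1.        ]]
[-9.50259477e-04  9.79988421e-01  1.99052215e-01 -9.03774043e-05] 0.1
```

View pics/top0.png

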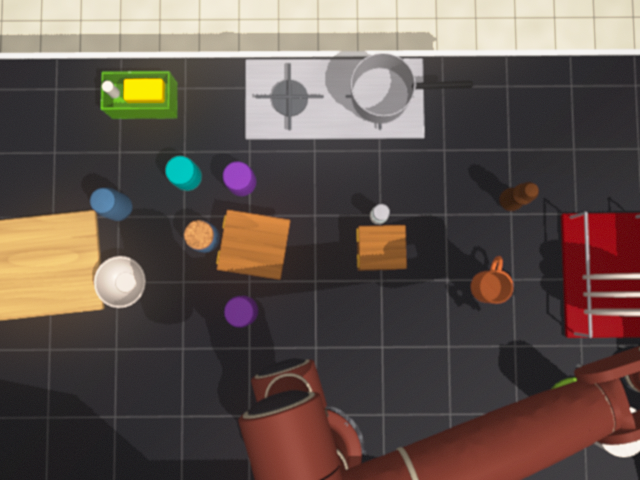

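View pics/side0.png

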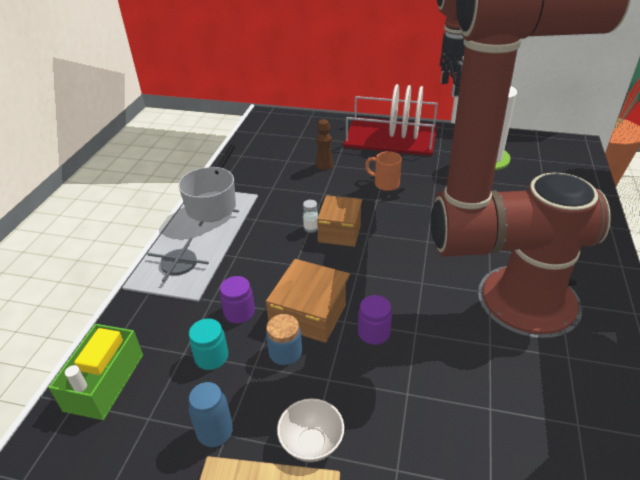

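The top view shows the tea box at about (253,244) with its lip to the right and the jar (cork lid) at (200,236). The turquoise jar is at (183,173), the purple ones at (238,178) and (240,312), the bowl at (120,282) and the small box at (381,247). The worktop towards the robot, below the jar in the picture, looks free.

```bash
cat > h.py <<'E'
import numpy as np, cv2
from scipy.spatial.transform import Rotation as R
from plant import manip
def grab(n):
    f=manip.grab_frame(n); q=np.array(f["rotation"])
    f["R"]=R.from_quat(q,scalar_first=True).as_matrix() if q.size==4 else q; return f
def ray(f,u,v,z):
    d=f["R"]@np.linalg.inv(f["mtx"])@np.array([u,v,1.]); e=np.array(f["eye"])
    return e+d*(z-e[2])/d[2]
def blobs(f,lo,hi,amin=150):
    m=cv2.inRange(cv2.cvtColor(f["image"],cv2.COLOR_BGR2HSV),lo,hi)
    m=cv2.morphologyEx(m,cv2.MORPH_OPEN,np.ones((3,3)))
    return [c for c in cv2.findContours(m,cv2.RETR_EXTERNAL,cv2.CHAIN_APPROX_NONE)[0] if cv2.contourArea(c)>amin]
E
python3 - <<'E'
from h import *
f=grab("top")
hsv=cv2.cvtColor(f["image"],cv2.COLOR_BGR2HSV)
for n,(u,v) in dict(tea=(253,244),cork=(200,232),rec=(381,247),turq=(180,170),pur=(236,175),pur2=(238,310),bowl=(118,295),sug=(105,200)).items(): print(n,hsv[v,u])
def show(n,lo,hi,z):
  for c in blobs(f,lo,hi):
    (u,v),(w,h),a=cv2.minAreaRect(c)
    if 80<u<420 and 150<v<340:
      bp=[ray(f,*p,z)[:2] for p in cv2.boxPoints(((u,v),(w,h),a))]
      print(n,(round(u),round(v)),ray(f,u,v,z)[:2].round(3),"size",np.linalg.norm(bp[1]-bp[0]).round(3),np.linalg.norm(bp[2]-bp[1]).round(3),np.round(bp,3).tolist())
show("wood",(5,80,80),(22,255,255),.078)
show("turq",(80,120,60),(95,255,255),.084)
show("purp",(130,80,40),(150,255,255),.084)
show("bowl",(0,0,140),(179,40,255),.05)
show("blue",(100,80,40),(115,255,255),.1)
E
```

```text
tea [ 14 179 189]
cork [ 15 149 226]
rec [ 14 178 191]
turq [ 89 255 197]
pur [140 162 192]
pur2 [141 154 137]
bowl [ 13  37 218]
sug [104 122 172]
wood (381, 247) [ 0.486 -0.155] size 0.116 0.102 [[0.537, -0.098], [0.537, -0.214], [0.435, -0.212], [0.435, -0.097]]
wood (198, 234) [0.519 0.269] size 0.067 0.065 [[0.551, 0.303], [0.551, 0.236], [0.486, 0.236], [0.486, 0.303]]
wood (252, 244) [0.494 0.142] size 0.145 0.157 [[0.436, 0.231], [0.58, 0.208], [0.553, 0.053], [0.41, 0.077]]
turq (183, 173) [0.66  0.304] size 0.07 0.09 [[0.667, 0.36], [0.717, 0.311], [0.653, 0.247], [0.603, 0.297]]
purp (241, 311) [0.341 0.167] size 0.078 0.073 [[0.378, 0.206], [0.377, 0.129], [0.304, 0.129], [0.305, 0.206]]
purp (239, 178) [0.647 0.174] size 0.073 0.087 [[0.67, 0.226], [0.702, 0.161], [0.624, 0.122], [0.592, 0.187]]
bowl (120, 282) [0.41  0.457] size 0.115 0.119 [[0.471, 0.515], [0.47, 0.4], [0.351, 0.398], [0.351, 0.513]]
bowl (380, 213) [ 0.568 -0.155] size 0.04 0.043 [[0.59, -0.135], [0.59, -0.176], [0.547, -0.175], [0.547, -0.135]]
blue (110, 204) [0.588 0.464] size 0.064 0.098 [[0.581, 0.522], [0.639, 0.494], [0.595, 0.407], [0.537, 0.434]]
```

Call:
servo_tool([
  [[42,-42,0,0,0,0,26],[42,-42,0,0,0,0,26],[42,-42,0,0,0,0,26],[42,-42,0,0,0,0,26],[42,-42,0,0,0,0,26],[42,-42,0,0,0,0,26],[42,-42,0,0,0,0,26],[42,-42,0,0,0,0,26],[42,-42,0,0,0,0,26],[42,-42,0,0,0,0,26],[42,-42,0,0,0,0,26],[42,-42,0,0,0,0,26]],
])

```text
time: 1.65
tool_pos: [0.5115, 0.0873, 0.2452]
tool_rot: [0.0, 0.98, 0.199, 0.0]
contact_force: [1.1, -1.0, 0.0]
gripper_width: 0.305
grasp_force: 0.0
```

Call:
servo_tool([
  [[42,-42,0,0,0,0,26],[42,-42,0,0,0,0,26],[42,-42,0,0,0,0,26],[8,-8,0,0,0,-10.5,26],[0,0,0,0,0,-10.5,26],[0,0,0,0,0,-10.5,26],[0,0,0,0,0,-10.5,26],[0,0,0,0,0,-10.5,26],[0,0,0,0,0,-10.5,26],[0,0,0,0,0,-10.5,26],[0,0,0,0,0,-10.5,26],[0,0,0,0,0,-10.5,26]],
])

```text
time: 3.15
tool_pos: [0.5821, 0.2608, 0.2447]
tool_rot: [-0.0, 0.516, 0.856, -0.0]
contact_force: [0.8, 0.7, 0.1]
gripper_width: 0.304
grasp_force: 0.0
```

Call:
servo_tool([
  [[0,0,0,0,0,-10.5,26],[0,0,0,0,0,-10.5,26],[0,0,0,0,0,-10.5,26],[0,0,0,0,0,-10.5,26],[0,0,0,0,0,-10.5,26],[0,0,0,0,0,0,26]],
])

```text
time: 3.9
tool_pos: [0.5822, 0.2609, 0.2449]
tool_rot: [-0.0, 0.089, 0.996, -0.0]
contact_force: [-0.5, -0.1, 0.7]
gripper_width: 0.305
grasp_force: 0.0
```

```bash
python3 - <<'E'
from h import *
s=manip.state(); print(s["time"],s["tool_pos"],s["joint_pos"],s["gripper_width"]); M=R.from_quat(s["tool_rot"],scalar_first=True).as_matrix(); print(M.round(3))
f=grab("wrist"); cv2.imwrite("pics/w1.png",f["image"])
f=grab("side"); cv2.imwrite("pics/s1.png",f["image"])
E
```

```text
3.9 [0.58216381 0.26085785 0.24485297] [ 3.04672669e-01  8.35541420e-02  1.58130209e+00  2.28835648e-05
  1.47747859e+00 -1.08878154e+00] 0.30547429194885806
[[-0.984  0.176 -0.001]
 [ 0.176  0.984 -0.   ]
 [ 0.001 -0.    -1.   ]]
```

View pics/w1.png

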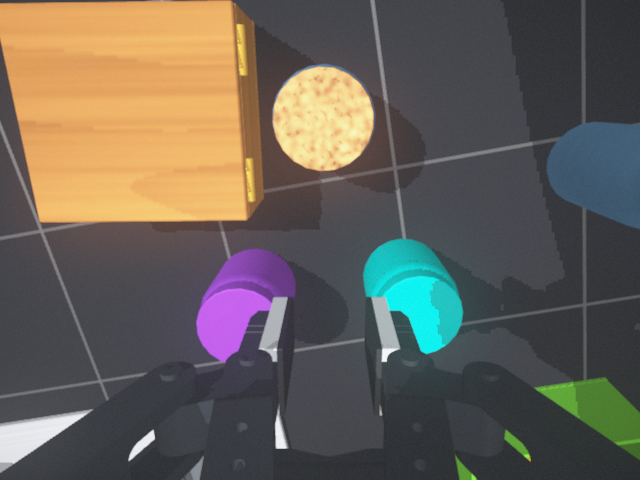

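Wrist view: the cork lid is centred at (323,118), the box's hinge edge runs from (233,0) to (248,220), and the purple (246,315) and turquoise (415,300) jars sit either side. I'll check these against the rays.

```bash
python3 - <<'E'
from h import *
f=grab("wrist")
for n,u,v,z in [("jar",323,118,.084),("boxBackCorner",248,220,.078),("boxBackFar",233,0,.078),("frontcorner",40,221,.078),("purpbase-near",255,250,.05),("purp top",246,320,.084),("turq top",413,312,.084),("turq near",404,240,.07),("tipL",280,300,.231),("tipR",375,300,.231)]:
    print(n,ray(f,u,v,z).round(3))
for l in ((5,80,120),):
  for c in blobs(f,l,(22,255,255)):
    print(cv2.minEnclosingCircle(c), ray(f,*cv2.minEnclosingCircle(c)[0],.084).round(4))
E
```

```text
jar [0.516 0.269 0.084]
boxBackCorner [0.575 0.204 0.078]
boxBackFar [0.438 0.227 0.078]
frontcorner [0.55  0.06  0.078]
purpbase-near [0.607 0.197 0.05 ]
purp top [0.649 0.187 0.084]
turq top [0.664 0.31  0.084]
turq near [0.612 0.312 0.07 ]
tipL [0.571 0.245 0.231]
tipR [0.577 0.279 0.231]
((330.0697326660156, 130.16534423828125), 12.262504577636719) [0.5245 0.2723 0.084 ]
((335.5, 141.5), 42.877830505371094) [0.5322 0.2745 0.084 ]
((320.94744873046875, 117.08470153808594), 51.51457595825195) [0.5154 0.2679 0.084 ]
((124.5, 110.0), 164.16236877441406) [0.4889 0.1447 0.084 ]
```

Call:
servo_tool([
  [[0,0,45,0,0,0,26],[0,0,45,0,0,0,26],[0,0,45,0,0,0,26],[0,0,40,0,0,0,26],[0,0,20,0,0,0,26],[0,0,15,0,0,0,26],[0,0,0,0,0,0,26]],
])

```text
time: 4.92
tool_pos: [0.5823, 0.2609, 0.035]
tool_rot: [-0.0, 0.088, 0.996, -0.0]
contact_force: [0.5, -0.0, 0.1]
gripper_width: 0.301
grasp_force: 0.0
```

Call:
servo_tool([
  [[8,0,0,0,0,0,26],[6,0,0,0,0,0,26],[5,0,0,0,0,0,26],[5,0,0,0,0,0,26],[6,0.5,0,0,0,0,26],[8,0.5,0,0,0,0,26],[8,0.5,0,0,0,0,26],[8,0.5,0,0,0,0,26],[8,0.5,0,0,0,0,26],[8,0.5,0,0,0,0,26],[8,0.5,0,0,0,0,26],[6,0.5,0,0,0,0,26]],
])

```text
time: 6.42
tool_pos: [0.5007, 0.2799, 0.0362]
tool_rot: [0.001, 0.087, 0.996, 0.0]
contact_force: [4.8, -1.4, 3.0]
gripper_width: 0.304
grasp_force: 2.4
```

```bash
python3 - <<'E'
from h import *
f=grab("wrist"); cv2.imwrite("pics/w2.png",f["image"])
print(manip.state()["contact_force"])
E
```

```text
[ 4.40681839 -1.46668813  2.95812852]
```

View pics/w2.png

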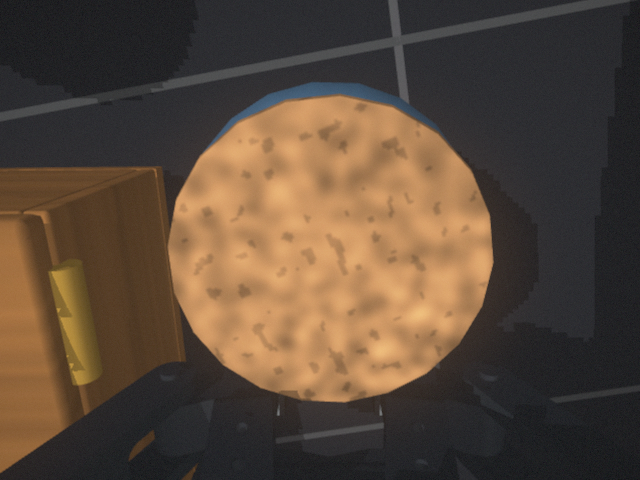

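The cork is centred between the fingertips at about (330,248), upright, and the box wall is clear at the left. I'll carry on pushing.

Call:
servo_tool([
  [[8,0.5,0,0,0,0,26],[8,0.5,0,0,0,0,26],[8,0.5,0,0,0,0,26],[8,0.5,0,0,0,0,26],[8,0.5,0,0,0,0,26],[8,0.5,0,0,0,0,26],[8,0,0,0,0,0,26],[8,0,0,0,0,0,26],[8,0,0,0,0,0,26],[6,0,0,0,0,0,26],[4,0,0,0,0,0,26],[2,0,0,0,0,0,26]],
])

```text
time: 7.98
tool_pos: [0.4187, 0.2974, 0.0359]
tool_rot: [0.001, 0.087, 0.996, 0.0]
contact_force: [4.8, -1.2, 2.8]
gripper_width: 0.305
grasp_force: 2.4
```

Call:
servo_tool([
  [[-6,0,0,0,0,0,26],[-12,0,0,0,0,0,26],[-12,0,0,0,0,0,26],[0,0,-30,0,0,0,26],[0,0,-50,0,0,0,26],[0,0,-50,0,0,0,0],[0,0,-50,0,0,0,0],[0,0,-30,0,0,0,0],[0,0,0,0,0,0,0]],
])

```text
time: 9.1
tool_pos: [0.4496, 0.2924, 0.2486]
tool_rot: [0.002, 0.088, 0.996, 0.002]
contact_force: [-0.1, -0.2, 0.2]
gripper_width: 0.005
grasp_force: 0.0
```

```bash
python3 - <<'E'
from h import *
f=grab("wrist"); cv2.imwrite("pics/w3.png",f["image"])
s=manip.state();print(s["time"],s["tool_pos"],s["joint_pos"])
for c in blobs(f,(8,80,120),(22,255,255)): 
  k=cv2.minEnclosingCircle(c); print(k,ray(f,*k[0],.084).round(3))
f=grab("top")
for c in blobs(f,(8,80,120),(22,255,255)): 
  k=cv2.minEnclosingCircle(c); print("top",k,ray(f,*k[0],.084).round(3))
E
```

```text
9.15 [0.44845129 0.29186542 0.24590855] [ 4.37769023e-01 -1.64971146e-01  1.82088240e+00  1.32236418e-04
  1.48433160e+00 -9.57469389e-01]
((147.7344207763672, 278.8265380859375), 135.68414306640625) [0.474 0.155 0.084]
((618.0, 215.5), 75.55967712402344) [0.485 0.492 0.084]
((327.567138671875, 98.79338836669922), 52.90497970581055) [0.373 0.306 0.084]
((587.8982543945312, 20.544248580932617), 9.951581954956055) [0.356 0.471 0.084]
top ((496.0, 280.0333251953125), 23.37816619873047) [ 0.408 -0.417  0.084]
top ((382.0, 247.0731658935547), 31.19430923461914) [ 0.485 -0.157  0.084]
top ((46.5, 265.5), 71.64157104492188) [0.448 0.614 0.084]
top ((253.0, 244.5), 43.546051025390625) [0.493 0.14  0.084]
```

View pics/w3.png

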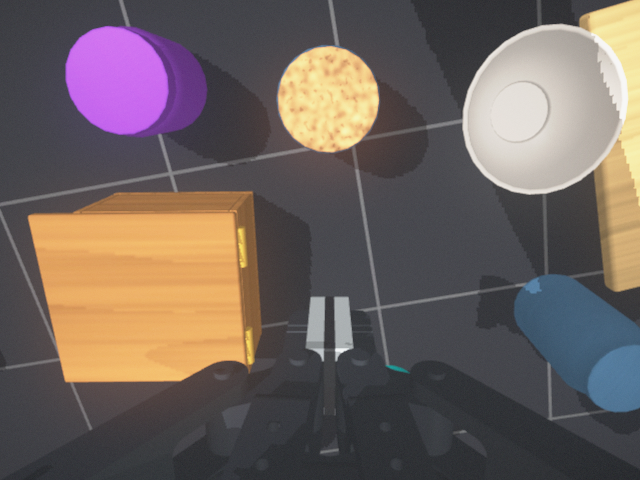

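The jar now stands at about (0.373, 0.306), 146 mm along the box's y from its centre, so it is clear and upright. Next I move round to the lip side and tilt the tool.

Call:
servo_tool([
  [[-12,-52,0,0,0,0,0],[-12,-52,0,0,0,0,0],[-12,-52,0,0,0,0,0],[-12,-52,0,0,0,0,0],[-12,-52,0,0,0,0,0],[-12,-54,0,0,0,0,0],[0,0,0,-10,0,0,0],[0,0,0,-10,0,0,0],[0,0,0,-10,0,0,0],[0,0,0,-10,0,0,0],[0,0,0,-10,0,0,0],[0,0,0,0,0,0,0]],
])

```text
time: 10.7
tool_pos: [0.4623, -0.0304, 0.2409]
tool_rot: [0.034, 0.083, 0.902, 0.423]
contact_force: [1.0, 0.2, -0.3]
gripper_width: 0.002
grasp_force: 0.0
```

```bash
cat > box.py <<'E'
from h import *
C=np.array([.496,.157]); bx=np.array([.167,.986]); by=np.array([-.986,.167])
def st():
    s=manip.state(); p=s["tool_pos"]; M=R.from_quat(s["tool_rot"],scalar_first=True).as_matrix()
    B=np.column_stack([[*bx,0],[*by,0],[0,0,1]])
    print("t",s["time"],"box frame mm",1e3*(B.T@(np.array(p)-[*C,0])),"\ntool axes in box frame\n",(B.T@M).round(3),"\nF",np.round(s["contact_force"],1),"q",np.round(s["joint_pos"],2))
    return s,B.T@M,1e3*(B.T@(np.array(p)-[*C,0]))
E
python3 - <<'E'
from box import *
st()
f=grab("side"); cv2.imwrite("pics/s4.png",f["image"])
f=grab("wrist"); cv2.imwrite("pics/w4.png",f["image"])
E
```

```text
t 10.7 box frame mm [-190.36431424    1.96087707  240.92964638] 
tool axes in box frame
 [[ 0.011  0.641  0.768]
 [ 1.    -0.014 -0.003]
 [ 0.009  0.768 -0.641]] 
F [ 1.   0.2 -0.3] q [-0.65 -0.2   2.03  0.77  1.75 -2.07]
```

View pics/s4.png

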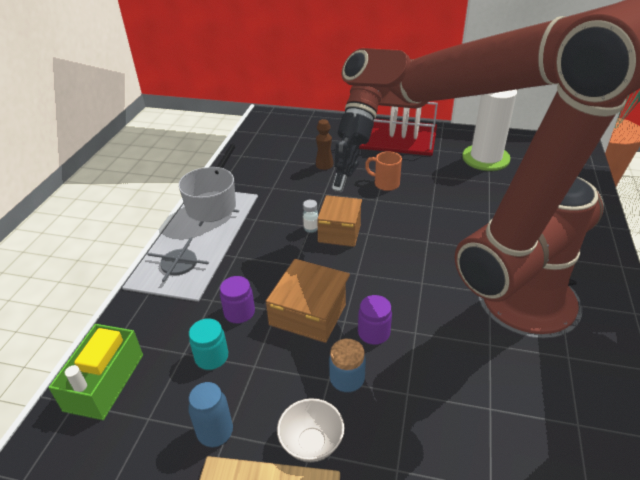

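The lid is shut, the jar stands clear at (347,365), and the tool is tilted and pointing at the box's front. I bring the fingertips down in front of the lip, stopping short of it.

Call:
servo_tool([
  [[-0.6,-22.4,35,0,0,0,0],[-0.6,-22.4,35,0,0,0,0],[-0.6,-22.4,35,0,0,0,0],[-0.6,-22.4,35,0,0,0,0],[-0.4,-13,20,0,0,0,0],[-0.2,-9,14,0,0,0,0],[0,0,0,0,0,0,0]],
])

```text
time: 11.68
tool_pos: [0.4773, 0.031, 0.0477]
tool_rot: [0.036, 0.079, 0.903, 0.421]
contact_force: [0.6, 0.5, 0.8]
gripper_width: -0.001
grasp_force: 0.0
```

```bash
python3 - <<'E'
from box import *
st()
f=grab("wrist"); cv2.imwrite("pics/w5.png",f["image"])
E
```

```text
t 11.675 box frame mm [-127.32974138   -2.57125046   47.6622347 ] 
tool axes in box frame
 [[ 0.006  0.643  0.766]
 [ 1.    -0.004 -0.004]
 [ 0.001  0.766 -0.643]] 
F [0.6 0.5 0.8] q [-0.52  0.09  2.13  0.82  1.39 -2.27]
```

View pics/w5.png

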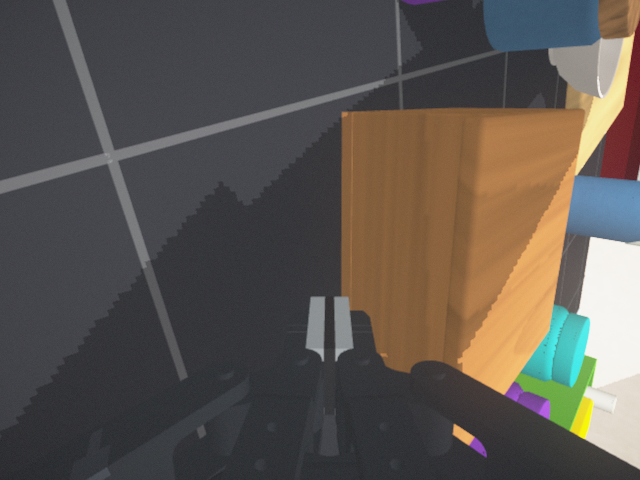

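```bash
python3 - <<'E'
from box import *
f=grab("wrist"); 
for u,v,z in [(465,180,.078),(474,112,.078),(447,180,.070),(443,330,.07),(345,150,0),(345,250,0),(345,330,0)]:
    p=ray(f,u,v,z)[:2]-C; print(u,v,z,(1e3*p@bx).round(1),(1e3*p@by).round(1))
i=f["image"][180,330:500].astype(int); print(np.where(abs(np.diff(i.sum(1)))>25)[0]+330)
E
```

```text
465 180 0.078 -98.2 50.1
474 112 0.078 -96.3 70.1
447 180 0.07 -93.5 48.6
443 330 0.07 -86.6 -9.4
345 150 0 -57.9 50.5
345 250 0 -57.2 -0.9
345 330 0 -56.6 -48.1
[339 340 341 349 351]
```

Call:
servo_tool([
  [[0.6,4,7,0,0,0,0],[0.6,4,7,0,0,0,0],[0.6,4,7,0,0,0,0],[0.6,4.5,6.5,0,0,0,0],[0,0,0,0,0,0,0]],
])

```text
time: 12.4
tool_pos: [0.4804, 0.0625, 0.0428]
tool_rot: [0.037, 0.079, 0.903, 0.421]
contact_force: [-0.1, 0.1, -0.0]
gripper_width: -0.0
grasp_force: 0.0
```

```bash
python3 - <<'E'
from box import *
s,M,p=st()
f_=M[[0,2],2]; u=M[[0,2],1]
T=lambda th: np.array([60,70])+148*np.array([-np.cos(th),np.sin(th)])+(12-14)*f_-14.5*u
ths=np.radians(np.r_[0,3,8,14,20,26,32,38,44,50,56,62,68,74,80,84,88,92,96,100,104,108])
q=np.array([T(t) for t in ths]); q=np.vstack([p[[0,2]],q]); d=np.diff(q,axis=0)
for t,a,b in zip(ths,d,q[1:]): print(np.degrees(t).round(),"y",(a@u).round(1),"z",(a@f_).round(1),b.round())
E
```

```text
t 12.4 box frame mm [-95.77710633  -0.39721854  42.76790376] 
tool axes in box frame
 [[ 0.006  0.643  0.766]
 [ 1.    -0.004 -0.005]
 [ 0.     0.766 -0.643]] 
F [-0.1  0.1 -0. ] q [-0.46  0.09  2.14  0.85  1.35 -2.25]
0.0 y 11.4 z -13.5 [-99.  60.]
3.0 y 6.1 z -4.8 [-99.  68.]
8.0 y 10.6 z -7.3 [-97.  81.]
14.0 y 13.5 z -7.5 [-94.  96.]
20.0 y 14.3 z -6.1 [-90. 111.]
26.0 y 14.8 z -4.5 [-84. 125.]
32.0 y 15.2 z -3.0 [-76. 139.]
38.0 y 15.4 z -1.3 [-67. 151.]
44.0 y 15.5 z 0.3 [-57. 163.]
50.0 y 15.4 z 1.9 [-46. 174.]
56.0 y 15.1 z 3.5 [-34. 183.]
62.0 y 14.6 z 5.0 [-20. 191.]
68.0 y 14.0 z 6.5 [ -6. 197.]
74.0 y 13.3 z 8.0 [  8. 202.]
80.0 y 12.4 z 9.3 [ 23. 206.]
84.0 y 7.7 z 6.9 [ 34. 207.]
88.0 y 7.2 z 7.4 [ 44. 208.]
92.0 y 6.6 z 7.9 [ 54. 208.]
96.0 y 6.1 z 8.4 [ 65. 207.]
100.0 y 5.5 z 8.8 [ 75. 206.]
104.0 y 4.8 z 9.1 [ 85. 204.]
108.0 y 4.2 z 9.4 [ 95. 201.]
```

Call:
servo_tool([
  [[0,5,-5,0,0,0,0],[0,6,-6,0,0,0,0],[0,6,-5,0,0,0,0],[0,10,-7,0,0,0,0],[0,13.5,-7.5,0,0,0,0],[0,14,-6,0,0,0,0],[0,15,-4.5,0,0,0,0],[0,8,-2,0,0,0,0],[0,0,0,0,0,0,0]],
])

```text
time: 13.52
tool_pos: [0.4838, 0.0788, 0.1305]
tool_rot: [0.037, 0.079, 0.903, 0.421]
contact_force: [0.6, -0.1, -0.3]
gripper_width: 0.002
grasp_force: 0.4
```

```bash
python3 - <<'E'
from box import *
st()
f=grab("wrist"); g=grab("side"); cv2.imwrite("pics/ws5.png",np.hstack([f["image"][:,200:600],g["image"][150:480,180:480].repeat(1,0) if 0 else cv2.resize(g["image"][150:450,200:450],(400,480))]))
E
```

```text
t 13.525 box frame mm [-79.16813858  -1.03622946 130.50803423] 
tool axes in box frame
 [[ 0.007  0.643  0.766]
 [ 1.    -0.003 -0.006]
 [-0.001  0.766 -0.643]] 
F [ 0.6 -0.1 -0.3] q [-0.43 -0.1   2.14  0.84  1.45 -2.09]
```

View pics/ws5.png

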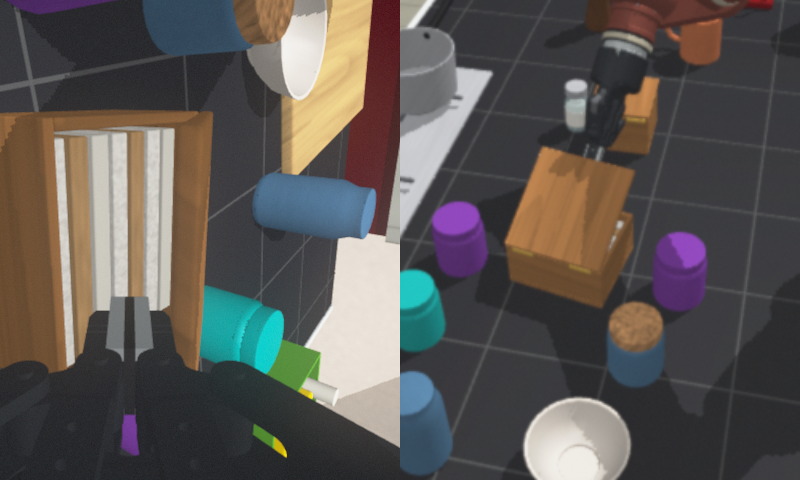

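```bash
python3 - <<'E'
from box import *
f=grab("wrist"); e=np.array(f["eye"]); print(1e3*(e[:2]-C)@bx,1e3*(e[:2]-C)@by,e[2]*1e3)
cv2.imwrite("pics/w6.png",f["image"])
g=grab("side")
# lip corners seen in side crop: crop px -> full px
for n,(u,v) in dict(nearlip=(540,150),farlip=(634,172)).items():
    U=200+(u-400)*250/400; V=150+v*300/480
    for z in (.1,.13,.15,.17):
        p=ray(g,U,V,z)[:2]-C; print(n,z,(1e3*p@bx).round(),(1e3*p@by).round())
E
```

```text
-176.91588851635746 76.13177509030946 211.8982174218488
nearlip 0.1 -105.0 -93.0
nearlip 0.13 -74.0 -76.0
nearlip 0.15 -54.0 -65.0
nearlip 0.17 -33.0 -53.0
farlip 0.1 -110.0 54.0
farlip 0.13 -79.0 66.0
farlip 0.15 -58.0 73.0
farlip 0.17 -37.0 81.0
```

The side view (right half) shows the lid raised about 30° on the fingertips, with the lip at roughly x −68, z 144 mm in the box frame. The wrist view sees the lid edge-on. I'll continue along the arc.

Call:
servo_tool([
  [[0,8,-2,0,0,0,0],[0,15,-1.5,0,0,0,0],[0,15.5,0.5,0,0,0,0],[0,15.5,2,0,0,0,0],[0,15,3.5,0,0,0,0],[0,14.5,5,0,0,0,0],[0,14,6.5,0,0,0,0],[0,13,8,0,0,0,0],[0,10,7.5,0,0,0,0],[0,7,6,0,0,0,0],[0,5,5,0,0,0,0],[0,0,0,0,0,0,0]],
])

```text
time: 15.22
tool_pos: [0.5038, 0.1932, 0.2052]
tool_rot: [0.037, 0.079, 0.903, 0.421]
contact_force: [0.3, 0.4, 0.4]
gripper_width: 0.001
grasp_force: 0.0
```

```bash
python3 - <<'E'
from box import *
st()
f=grab("wrist"); g=grab("side"); cv2.imwrite("pics/ws7.png",np.hstack([cv2.resize(f["image"],(400,300)),cv2.resize(g["image"][120:420,180:480],(300,300))]))
E
```

```text
t 15.225 box frame mm [ 37.00459729  -1.62345372 205.21314781] 
tool axes in box frame
 [[ 0.007  0.643  0.766]
 [ 1.    -0.005 -0.005]
 [ 0.     0.766 -0.643]] 
F [0.3 0.4 0.4] q [-0.17 -0.21  2.09  0.9   1.37 -1.81]
```

View pics/ws7.png

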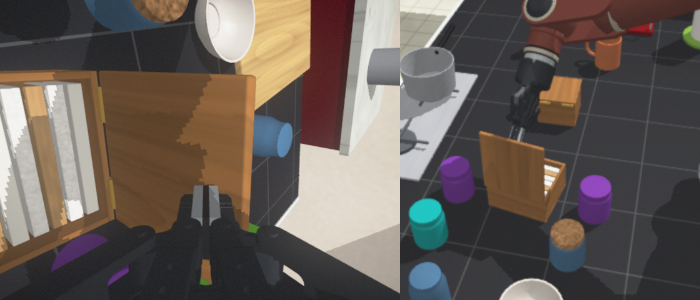

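The lid is now close to upright, with the fingertips near the top of its underside. I push slowly over centre, then stop so it can fall away.

Call:
servo_tool([
  [[0,5,5,0,0,0,0],[0,5,6,0,0,0,0],[0,5,7,0,0,0,0],[0,5,7,0,0,0,0],[0,5,8,0,0,0,0],[0,4.5,8.5,0,0,0,0],[0,4,9,0,0,0,0],[0,0,0,0,0,0,0],[0,0,0,0,0,0,0],[0,0,0,0,0,0,0]],
])

```text
time: 16.58
tool_pos: [0.5145, 0.2519, 0.1987]
tool_rot: [0.037, 0.079, 0.903, 0.421]
contact_force: [0.3, 1.1, 0.3]
gripper_width: 0.003
grasp_force: 0.0
```

Call:
servo_tool([
  [[0,0,-20,0,0,0,0],[0,0,-40,0,0,0,0],[0,0,-40,0,0,0,0],[0,0,-40,0,0,0,0],[0,0,0,0,0,0,0],[0,0,0,0,0,0,0]],
])

```text
time: 17.32
tool_pos: [0.4955, 0.1466, 0.2879]
tool_rot: [0.037, 0.08, 0.903, 0.421]
contact_force: [-0.6, 0.2, -0.6]
gripper_width: 0.003
grasp_force: 0.0
```

```bash
python3 - <<'E'
from box import *
st()
f=grab("top"); g=grab("side"); cv2.imwrite("pics/ws8.png",np.hstack([f["image"][130:430,60:460],g["image"][150:450,180:480]]))
E
```

```text
t 17.325 box frame mm [-10.34832484  -1.25385448 287.89483287] 
tool axes in box frame
 [[ 0.008  0.643  0.766]
 [ 1.    -0.006 -0.005]
 [ 0.001  0.766 -0.643]] 
F [-0.6  0.2 -0.6] q [-0.28 -0.31  2.03  0.87  1.55 -1.75]
```

View pics/ws8.png

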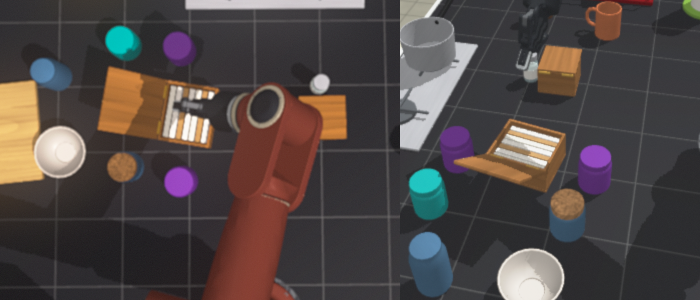

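The lid lies fully back on its stop. The jar is upright and clear, the smaller box is shut, everything else is in place, and the robot touches nothing.

```bash
python3 -c "
from plant import manip
print(manip.job_done())"
```

```text
the job is handed in; nothing more can be done
None
```

I pushed the jar clear of the tea box (about 146 mm to the side), then flipped the lid over from under its lip; it lies open on its stop, and I handed the job in at about 17 s with the robot touching nothing.

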